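Press and turn a taper plug into the empty barrel of a vacuum manifold

ROBOT

A 6-joint arm with a two-finger parallel gripper is mounted at the origin on a cart in front of the work surface, level with it; the furniture and walls round the work are solid. World frame = base frame: x ahead of the robot, y to its left, z up, the work surface at z = 0. Lengths are in m, angles in rad, forces in N, time in s.
With the tool pointing down it reaches from about 0.375 to 0.975 m from the base axis. Payload 3.8 kg.
Tool frame: the origin (TCP) lies at the very end of the fingers, on their centre line; the grasp point (between the pads) lies bot.grip_point_offset behind it (bot.grip_point_offset is the distance from the TCP to the grasp point, in m); z points along the fingers, y is the line along which they close (so a half turn about z gives the same grasp; the last joint's range is limited). The gripper opens to 85 mm and grips with 20 to 120 N. Pads are 22 mm wide; open, the fingers measure 114 mm over their backs; the gripper's body (76 mm by 85 mm) begins 54 mm behind the grasp point. The pads swing forward as they close: fully open they stand 13 mm farther back than shut.
Start: joints at [1.127, 0.264, 1.604, -0, 1.274, -0.037], TCP at [0.267, 0.62, 0.231] pointing down, gripper open.
Joint ranges: [-2.63, 2.63], [-0.94, 2.18], [0.31, 2.57], [-1.31, 4.45], [0, 2.66], [-2.55, 2.55]. Speed limits (rad/s): [2.57, 2.57, 3.14, 3.14, 3.14, 3.14].

INTERFACE

Orientations are given as a rotation vector (axis times angle).
In Python, from workcell import bot, vision gives the robot as it stands.
- The arm moves only by the tool play_rows, never from a script. Its argument "rows" is a list of rows, each an object of numbers: "dx", "dy", "dz": the shift along the tool's x, y, z as a fraction of full scale; "roll": the turn about the tool's z as a fraction of full scale; "fingers": the closure, from 0 (fully open) to 1 (shut). In form: [{"dx": .., "dy": .., "dz": .., "roll": .., "fingers": ..}, ...]. A call has 1 to 20 rows; each row shifts and turns the commanded pose from where the row before left it, along the tool's axes as they then stand; what a row does not reach is not made up. Full scale, the value 1, is 0.04 m for a shift and 4 degrees for a turn. A row lasts 1/12 s, in which the tool goes at most 41.7 mm and 7.16 degrees, less where a joint would pass 70% of its speed; a pose out of reach is approached as far as the arm can. A call with a number of a shift or a turn outside -1 to 1 is refused whole. A call with a gripper value outside its range is refused whole. The fingers move at their own pace and stop on an object; "grip_force" is the grip in N (left out, the last holds). Time passes only in rows, so rows that do not move let the fingers close. It gives the time, the measured TCP pose, the force and the opening at its end, in the units of the state.
- bot.read_state(): the state, without advancing time (a new reading comes with each control period).
- vision.read_camera(name): name is "scene" or "top"; returns a dict with "pixels" (400x640x3 uint8, red, green, blue), "depth" (400x640 float32, m along the optical axis (not along the pixel's ray), 0 where there is no reading), "fx", "fy", "cx", "cy" (pixels), "R" (3x3) and "t" (3): a world point X has camera coordinates R X + t. Camera axes: x right, y down, z forward; pixel columns grow to the right and rows downward; lengths in m; the calibration is good to about 2 mm. A picture is of the moment at which its call begins.
- bot.finish_job(): hands the job in, once; it reports no verdict.
The state is a dict: "time": time; "q": joint angles; "joint_vel": joint speeds; "joint_torque": joint torques, N m; "tool_pos": TCP position; "tcp_rot": TCP orientation; "wrist_force": force on the tool from outside, world axes, zero at the start; "torque": the same for the moment, N m; "width": opening from 0.0 (shut) to 1.0 (fully open).
Only numpy, scipy, OpenCV 4.12 (cv2) and the standard library are available. Lean on these libraries where they do the work, as an engineer would, in place of code of your own. Each camera call takes 0.05 s, during which the arm holds its last target. There are 200 camera calls.

TASK

One valve of the small two-way vacuum manifold has been cleaned: refit its tapered plug. Take the slimmer of the two plugs out of the drying block and set it upright in the empty barrel with its handle along the rail (open) until it rests on the taper. Then, pressing down steadily with about 10 N, turn it to shut, handle square across the rail like its fitted neighbour, so that it wedges and stays tight when you let go; do not press much harder, that overloads the barrel. Leave the thicker spare plug in the block.

Things in the scene. Friction and masses are not known exactly. Their poses are not given: they have to be found in the camera images.
- plug: the plug to fit, loose, 80 g, upright in an end hole (either end) of the drying block: white taper 42 mm long, above it a neck 12 mm thick and a grey bar handle; origin on its axis (z up), 2 mm below the taper's wide end, radius 10.5 mm there, 0.1 mm less per mm down; below the taper a 12 mm thick tail ends 51 mm under the origin
- plug_handle (a point): centre of the plug's bar handle, 36 mm above plug on the axis: bar 46 mm long (along its x axis), 12 mm wide (along y), 20 mm high. Pressed with 10 N while it turns it ends about 3 mm lower than where the taper first touched; turning it then takes about 0.25 N m
- spare_plug: spare plug that stays in the block: same handle and tail, but a taper 1.4 times as thick (up to 29 mm), too thick for the barrel; same origin and axes
- drying_block: pale wooden block 60 x 165 x 24 mm (x, y, z), fixed, origin at the centre of its underside; three holes 14 mm wide and 10 mm deep in a row along y, 55 mm apart; the plugs stand loosely in the two end holes, tails on the hole's floor
- manifold: fixed two-way vacuum manifold: grey foot plate 80 x 270 x 10 mm, origin at the centre of its underside, with a steel rail tube along its y axis, 48 mm up, and two upright aluminium barrels, 35 mm outside: at y = -60 mm empty, at y = +60 mm fitted and shut. Hose barbs point to its -x side
- bore (a point): centre of the mouth of the empty barrel, 76 mm above the bench, axes as the manifold's. Smooth taper, 21 mm wide at the mouth, no stop below, friction about 0.35. Lapped by hand: the plug first touches with its origin up to 6.5 mm above or below this point: feel for it. 10 N straight down loads the wall with only some 22 N in all; 10 N while turning, some 80 N, which stays; 130 N is too much
- fitted_handle (a point): centre of the neighbour's fixed bar handle, same size, 32.5 mm above its barrel's mouth, square across the rail (along the manifold's x); its height is no guide to the other plug's
- shelf_post (a point): foot of a shelf post, 40 mm square and 0.9 m tall, standing on the bench: keep the arm and gripper clear of it
There are look-alikes about, which are no part of the job. Leave any pink or red look-alike of the plug alone.

How it is judged:
On the way, in this order (a step that is already met when the one before it is completed fails the run):
1. the plug is in the empty barrel down on the taper, handle along the rail (horizontal distance between plug and bore below 0.004 m and z of plug in the frame of bore below 0.012 m and angle between the x axis of plug and the y axis of bore, either way round below 0.35 rad and contact force between plug and manifold above 2 N), for 0.1 s.
2. it is pressed in the taper while it is half way round (horizontal distance between plug and bore below 0.004 m and angle between the x axis of plug and the y axis of bore, either way round between 0.5 and 1.1 rad and contact force between plug and manifold above 20 N), for 0.05 s.
At the end, for the whole second after the job is handed in: the plug stands upright in the barrel within 3 mm of its axis, wedged in the taper so that it still bears on the wall with more than 65 N in all after release, its handle within 0.2 rad of square across the rail, at rest; the spare plug still stands in its hole (horizontal distance between plug and bore below 0.003 m and z of plug in the frame of bore below 0.006 m and angle between plug's own z axis and vertical below 0.07 rad and angle between the x axis of plug and the x axis of bore, either way round below 0.2 rad and contact force between plug and manifold above 65 N and linear speed of plug below 0.01 m/s and distance of spare_plug from where it was at the start of the episode below 0.02 m); the robot touches nothing.
It fails at once if the barrel is overloaded (contact force between plug and manifold above 130 N).
It fails at once if the spare plug is taken or knocked out of its hole (distance of spare_plug from where it was at the start of the episode above 0.02 m).
It also fails if it takes over 72 s, if anything falls off the work surface, if the arm or the gripper's body presses on something with over 40 N, if the wrist force passes 120 N, or if a joint passes its speed limit or range.

## Working session

There is one attempt and no reset: what is moved stays moved. The work goes in short steps, Python scripts to look and compute and a tool call to move; the robot and the scene stay as the last step left them, time stands still between calls to the robot, and variables do not carry over. Pictures are saved under pics/ and viewed, on a budget of 10 in all, crops included, one or two more only if the job needs it, and the job is handed in when it is done.

Besides the shell and the picture viewer there is one more tool, called after ">>>" as name([rows], argument=value, ...), one row to a line, values as JSON. play_rows: Moves the arm, as the interface text tells. Its arguments: {"type":"object","properties":{"rows":{"type":"array","items":{"type":"object","properties":{"dx":{"type":"number","minimum":-1,"maximum":1},"dy":{"type":"number","minimum":-1,"maximum":1},"dz":{"type":"number","minimum":-1,"maximum":1},"roll":{"type":"number","minimum":-1,"maximum":1},"fingers":{"type":"number"}}}},"grip_force":{"type":"number"}},"required":["rows"]}

```bash
mkdir -p pics; cat > h.py <<'E'
import numpy as np, cv2
from workcell import bot, vision
def shot(n):
    c=vision.read_camera(n); np.savez(f'{n}.npz',**c); return c
def load(n): return dict(np.load(f'{n}.npz'))
def w(c,u,v,d=None):
    if d is None: d=c['depth'][int(v),int(u)]
    p=np.array([(u-c['cx'])/c['fx']*d,(v-c['cy'])/c['fy']*d,d]); return c['R'].T@(p-c['t'])
def wz(c,u,v,z):  # ray hit plane z
    o=-c['R'].T@c['t']; r=c['R'].T@np.array([(u-c['cx'])/c['fx'],(v-c['cy'])/c['fy'],1]); return o+r*(z-o[2])/r[2]
def crop(c,n,u0,v0,u1,v1,k):
    im=cv2.cvtColor(c['pixels'][v0:v1,u0:u1],cv2.COLOR_RGB2BGR); cv2.imwrite(f'pics/{n}.png',cv2.resize(im,None,fx=k,fy=k,interpolation=cv2.INTER_CUBIC))
E
python3 - <<'E'
from h import *
a=shot('scene');b=shot('top')
crop(a,'scene0',0,0,640,400,1.25);crop(b,'top0',0,0,640,400,1.25)
for c in(a,b):print(-c['R'].T@c['t'],c['R'],c['fx'])
print(bot.read_state(),bot.grip_point_offset)
E
```

```text
[-0.13254681 -0.69710832  0.5803024 ] [[ 0.67990119 -0.73324892 -0.00896641]
 [-0.35540159 -0.31879961 -0.87866747]
 [ 0.64142348  0.60059373 -0.47735007]] 483.7325615604272
[ 0.38969871 -0.07812174  1.07287871] [[ 0.0211437  -0.99917086  0.03479264]
 [-0.9907049  -0.02561652 -0.13359486]
 [ 0.13437536 -0.03164455 -0.9904251 ]] 393.65318224807993
{'time': 0.1, 'q': array([ 1.12712321e+00,  2.64703065e-01,  1.60523904e+00, -1.89299743e-05,
        1.27370879e+00, -3.68861736e-02]), 'joint_vel': array([ 0.00159318, -0.00097446, -0.00318581, -0.00097287, -0.00213823,
        0.0010034 ]), 'joint_torque': array([ 1.98998496e-04, -5.16708183e+01, -3.68588769e+01, -5.52697600e-05,
        6.25674409e-03, -2.39866665e-05]), 'tool_pos': array([0.26678474, 0.61931864, 0.23006865]), 'tcp_rot': array([-0.63447864, -3.07637196,  0.00314649]), 'wrist_force': array([-0.46493121, -0.57622402, -0.79017391]), 'torque': array([ 0.00109896, -0.02786176, -0.02132116]), 'width': 1.0018713037320035} 0.0187
```

View pics/scene0.png

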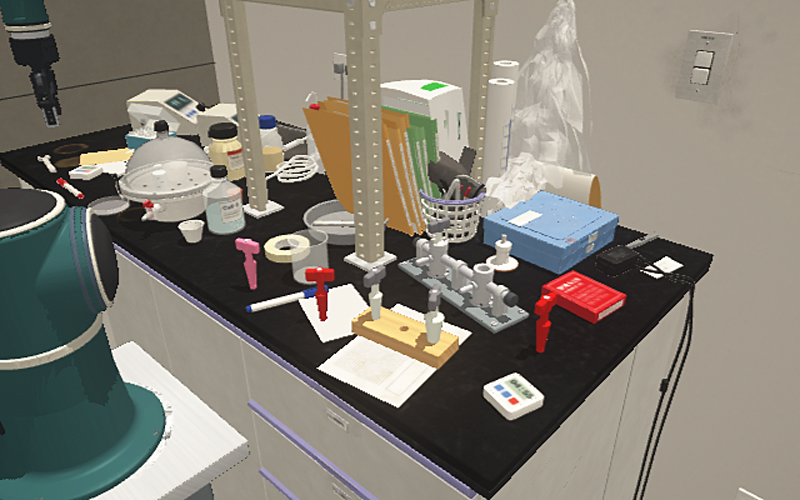

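View pics/top0.png

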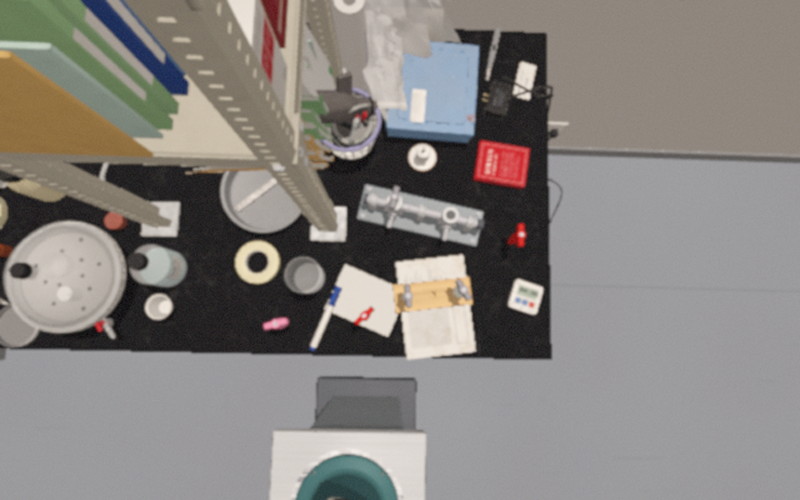

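The scene view shows the block with plugs at about (375,290) and (434,315). The manifold's empty barrel is at (485,275) and its fitted one at (437,240). The post foot is at (370,260). Look-alikes are red at (320,290) and (542,320), pink at (247,260), and a white stopper at (503,252). I'll check the plugs and manifold in close crops.

```bash
python3 - <<'E'
from h import *
a=load('scene');b=load('top')
crop(a,'s1',270,175,430,295,5);crop(b,'t1',280,140,400,250,5)
E
```

```text
(no output)
```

View pics/s1.png

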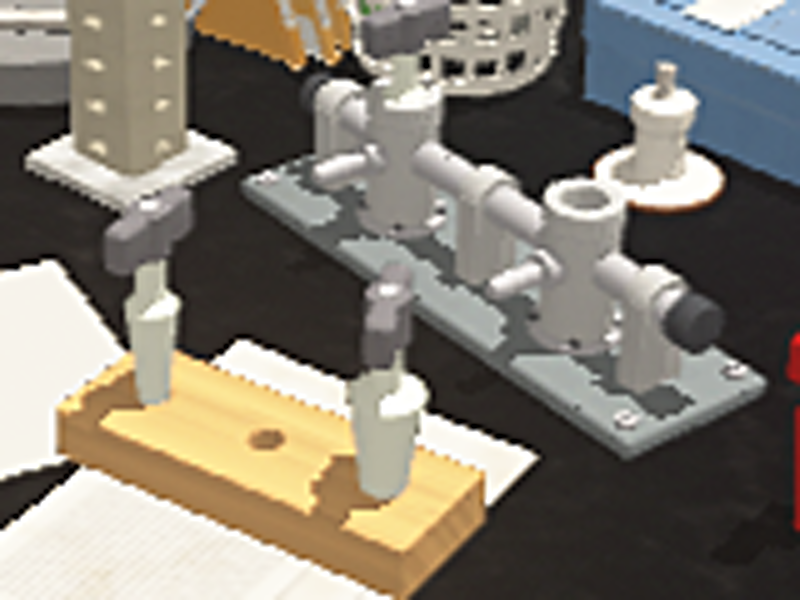

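View pics/t1.png

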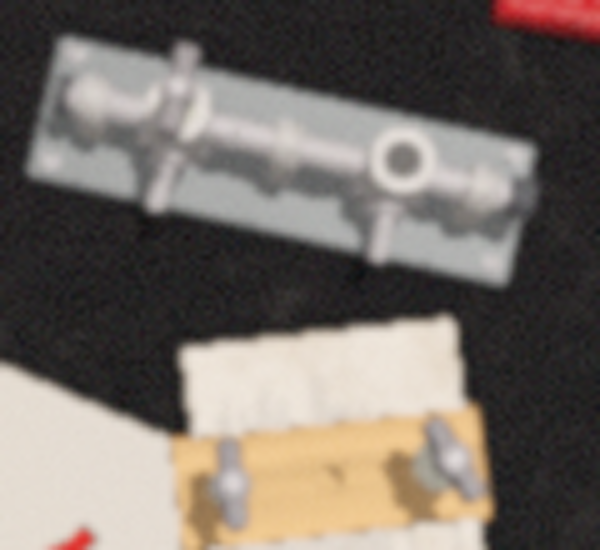

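The slimmer plug is the left one in the scene crop at (150,300), which is (230,485) in the top crop. The thick spare is at (385,430) and (455,460). The empty bore mouth is at (585,200) and (403,158). The fitted handle, at (405,20) and (182,80), lies across the rail.

```bash
cat >> h.py <<'E'
def ray(c,u,v):
    o=-c['R'].T@c['t']; r=c['R'].T@np.array([(u-c['cx'])/c['fx'],(v-c['cy'])/c['fy'],1]); return o,r/np.linalg.norm(r)
def tri(a,pa,b,pb):
    A=np.zeros((3,3));y=np.zeros(3);L=[]
    for c,p in((a,pa),(b,pb)):
        o,r=ray(c,*p);P=np.eye(3)-np.outer(r,r);A+=P;y+=P@o;L.append((o,P))
    X=np.linalg.solve(A,y);return X,[np.linalg.norm(P@(X-o)) for o,P in L]
def cloud(c):
    v,u=np.mgrid[:400,:640];d=c['depth'];p=np.stack([(u-c['cx'])/c['fx']*d,(v-c['cy'])/c['fy']*d,d],-1)
    return (p-c['t'])@c['R']
def bar(c,xy,z0,z1,r=.035):
    X=cloud(c);m=(np.hypot(X[...,0]-xy[0],X[...,1]-xy[1])<r)&(X[...,2]>z0)&(X[...,2]<z1)&(c['depth']>0)
    P=X[m];q=P[:,:2].astype(np.float32);rc=cv2.minAreaRect(q)
    e=np.linalg.eigh(np.cov(q.T))[1][:,1];return len(P),P.mean(0),P[:,2].max(),rc,np.degrees(np.arctan2(e[1],e[0]))
E
python3 - <<'E'
from h import *
np.set_printoptions(precision=4,suppress=True)
a=load('scene');b=load('top')
f=lambda U,V:((U+.5)/5-.5+270,(V+.5)/5-.5+175)
g=lambda U,V:((U+.5)/5-.5+280,(V+.5)/5-.5+140)
for n,p,q in(('plugtop',(148,204),(232,485)),('spare top',(390,290),(455,459)),('bore',(585,199),(403,158)),('fitted top',(410,5),(182,85)),
  ('plateSE',(762,382),(537,145)),('plateSW',(627,457),(505,287)),('plateNW',(243,183),(27,178))):
    print(n,*tri(a,f(*p),b,g(*q)), w(a,*f(*p)),w(b,*g(*q)))
P=tri(a,f(148,204),b,g(232,485))[0]
for c in(a,b):
    print(bar(c,P,.088,.125)); 
    for z in(.07,.076):pass
print('cross-check top rays at z=.111/.076',wz(b,*g(232,485),.111),wz(b,*g(403,158),.076),wz(b,*g(182,85),.1185))
B=tri(a,f(585,199),b,g(403,158))[0]
for c in(a,b):print(bar(c,B,.07,.085,.025))
c=b;print('spare',bar(c,tri(a,f(390,290),b,g(455,459))[0],.09,.125))
print('manif dir', wz(b,*g(505,287),.01)-wz(b,*g(27,178),.01), wz(b,*g(537,145),.01)-wz(b,*g(62,36),.01), wz(b,*g(182,45),.118)-wz(b,*g(155,210),.048))
print('post',wz(a,*f(130,160),0.005))
E
```

```text
plugtop [ 0.431  -0.1123  0.112 ] [np.float64(0.00020643966721536024), np.float64(0.0002064396672153817)] [ 0.4328 -0.1102  0.1104] [ 0.431  -0.1124  0.1147]
spare top [ 0.4463 -0.2215  0.1114] [np.float64(6.262514566144992e-05), np.float64(6.262514566153588e-05)] [ 0.4455 -0.222   0.112 ] [ 0.4462 -0.2213  0.1128]
bore [ 0.6032 -0.1983  0.0738] [np.float64(0.0010841111001049474), np.float64(0.001084111100104917)] [ 0.6093 -0.1929  0.0689] [ 0.609  -0.202   0.0505]
fitted top [ 0.6273 -0.0824  0.1186] [np.float64(0.0012633333312436494), np.float64(0.0012633333312436644)] [ 0.6277 -0.0804  0.1176] [ 0.6286 -0.0833  0.1168]
plateSE [ 0.6257 -0.2795  0.0077] [np.float64(0.0028955715131036824), np.float64(0.002895571513103643)] [ 0.6221 -0.2784  0.0083] [ 0.629  -0.2829  0.0016]
plateSW [ 0.5475 -0.2641  0.0034] [np.float64(0.0008951022401703516), np.float64(0.000895102240170366)] [ 0.5473 -0.2633  0.0029] [ 0.5487 -0.2655 -0.0004]
plateNW [ 0.6016 -0.0004  0.0069] [np.float64(0.0005263650267595852), np.float64(0.0005263650267596106)] [ 0.601  -0.0017  0.0078] [0.6024 0.0004 0.0008]
(213
[... 615 characters left out ...]
849), ((0.5997642278671265, -0.19806969165802002), (0.03401569277048111, 0.033453311771154404), 34.792545318603516), np.float64(-144.0546397531301))
(97, array([ 0.6018, -0.1991,  0.0757]), np.float64(0.08082026375504489), ((0.6016419529914856, -0.1995001882314682), (0.032188642770051956, 0.03352570906281471), 3.318711519241333), np.float64(45.21153118274802))
spare (112, array([ 0.4462, -0.2211,  0.1096]), np.float64(0.11582084603574443), ((0.446541965007782, -0.22200876474380493), (0.04538566619157791, 0.01693306677043438), 39.46158218383789), np.float64(-149.25850439834693))
manif dir [-0.0535 -0.2634  0.    ] [-0.054  -0.2646  0.    ] [ 0.071  -0.0117  0.07  ]
post [0.5841 0.0586 0.005 ]
```

>>> play_rows([
  {"roll":-1,"fingers":0},
  {"roll":-1},
  {"roll":-1},
  {"roll":-1},
  {"roll":-1},
  {"roll":-1},
  {"roll":-1},
  {"roll":-0.3},
  {},
])

```text
validation failed for argument at $.ro...
```

>>> play_rows([
  {"dx":-0.108,"dy":-0.93},
  {"dx":-0.108,"dy":-0.93},
  {"dx":-0.108,"dy":-0.93},
  {"dx":-0.108,"dy":-0.93},
  {"dx":-0.108,"dy":-0.93},
  {"dx":-0.108,"dy":-0.93},
  {"dx":-0.108,"dy":-0.93},
  {"dx":-0.108,"dy":-0.93},
  {"dx":-0.108,"dy":-0.93},
  {"dx":-0.108,"dy":-0.93},
  {"dx":-0.108,"dy":-0.93},
  {"dx":-0.108,"dy":-0.93},
  {"dx":-0.108,"dy":-0.93},
  {"dx":-0.108,"dy":-0.93},
  {"dx":-0.108,"dy":-0.93},
  {"dx":-0.108,"dy":-0.93},
  {"dx":-0.108,"dy":-0.93},
  {"dx":-0.108,"dy":-0.93},
  {"dx":-0.108,"dy":-0.93},
  {},
])

```text
validation failed for argument at $.ro...
```

```bash
cat >> h.py <<'E'
from scipy.spatial.transform import Rotation as Ro
def pose():
    s=bot.read_state();R=Ro.from_rotvec(s['tcp_rot']).as_matrix()
    yaw=np.degrees(np.arctan2(R[1,0],R[0,0]));return s,R,yaw
def go(x,y,z,yawt=None):
    s,R,yaw=pose();d=R.T@(np.array([x,y,z])-s['tool_pos'])/.04
    print('t',s['time'],'pos',s['tool_pos'].round(4),'yaw',yaw.round(2),'tilt',R[:,2].round(4),'F',s['wrist_force'].round(2),'M',s['torque'].round(3),'w',round(s['width'],3),'q6',s['q'][5].round(2))
    print('rows dx dy dz',d.round(3), 'roll', None if yawt is None else ((yaw-yawt+180)%360-180)/4)
E
python3 - <<'E'
from h import *
go(.431,-.1125,.084,186)
a=shot('scene');crop(a,'s2',230,100,390,260,4)
E
```

```text
t 0.1 pos [0.2668 0.6193 0.2301] yaw 156.69 tilt [-9.0e-04 -1.9e-03 -1.0e+00] F [-0.46 -0.58 -0.79] M [ 0.001 -0.028 -0.021] w 1.002 q6 -0.04
rows dx dy dz [-11.009 -15.171   3.682] roll -7.326715028130685
```

View pics/s2.png

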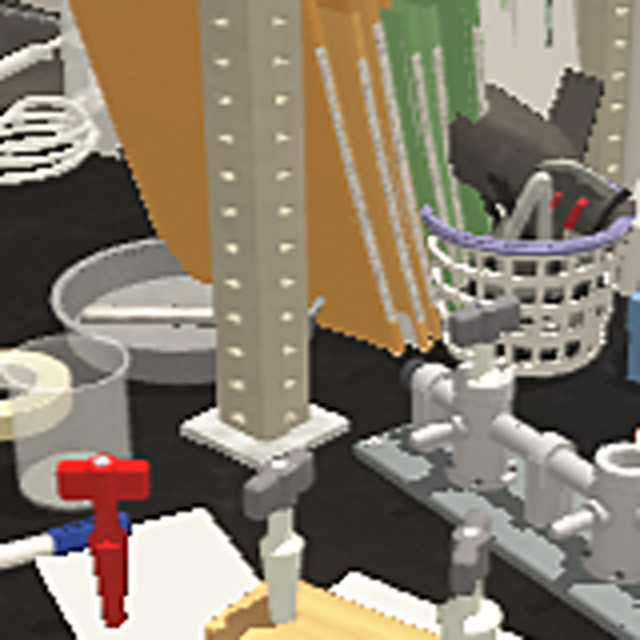

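Both moves were refused and the arm has not moved. The rows probably need every field, so I'll fill them all.

>>> play_rows([
  {"dx":0,"dy":0,"dz":0,"roll":-1,"fingers":0},
  {"dx":0,"dy":0,"dz":0,"roll":-1,"fingers":0},
  {"dx":0,"dy":0,"dz":0,"roll":-1,"fingers":0},
  {"dx":0,"dy":0,"dz":0,"roll":-1,"fingers":0},
  {"dx":0,"dy":0,"dz":0,"roll":-1,"fingers":0},
  {"dx":0,"dy":0,"dz":0,"roll":-1,"fingers":0},
  {"dx":0,"dy":0,"dz":0,"roll":-1,"fingers":0},
  {"dx":0,"dy":0,"dz":0,"roll":-0.3,"fingers":0},
])

```text
time: 0.82
tool_pos: [0.267, 0.6196, 0.2307]
tcp_rot: [0.165, -3.137, 0.001]
wrist_force: [0.0, 0.5, -0.7]
width: 1.002
```

>>> play_rows([
  {"dx":-0.108,"dy":-0.93,"dz":0,"roll":0,"fingers":0},
  {"dx":-0.108,"dy":-0.93,"dz":0,"roll":0,"fingers":0},
  {"dx":-0.108,"dy":-0.93,"dz":0,"roll":0,"fingers":0},
  {"dx":-0.108,"dy":-0.93,"dz":0,"roll":0,"fingers":0},
  {"dx":-0.108,"dy":-0.93,"dz":0,"roll":0,"fingers":0},
  {"dx":-0.108,"dy":-0.93,"dz":0,"roll":0,"fingers":0},
  {"dx":-0.108,"dy":-0.93,"dz":0,"roll":0,"fingers":0},
  {"dx":-0.108,"dy":-0.93,"dz":0,"roll":0,"fingers":0},
  {"dx":-0.108,"dy":-0.93,"dz":0,"roll":0,"fingers":0},
  {"dx":-0.108,"dy":-0.93,"dz":0,"roll":0,"fingers":0},
  {"dx":-0.108,"dy":-0.93,"dz":0,"roll":0,"fingers":0},
  {"dx":-0.108,"dy":-0.93,"dz":0,"roll":0,"fingers":0},
  {"dx":-0.108,"dy":-0.93,"dz":0,"roll":0,"fingers":0},
  {"dx":-0.108,"dy":-0.93,"dz":0,"roll":0,"fingers":0},
  {"dx":-0.108,"dy":-0.93,"dz":0,"roll":0,"fingers":0},
  {"dx":-0.108,"dy":-0.93,"dz":0,"roll":0,"fingers":0},
  {"dx":-0.108,"dy":-0.93,"dz":0,"roll":0,"fingers":0},
  {"dx":-0.108,"dy":-0.93,"dz":0,"roll":0,"fingers":0},
  {"dx":-0.108,"dy":-0.93,"dz":0,"roll":0,"fingers":0},
  {"dx":0,"dy":0,"dz":0,"roll":0,"fingers":0},
])

```text
time: 2.48
tool_pos: [0.4222, -0.0804, 0.2316]
tcp_rot: [-0.15, 3.137, -0.005]
wrist_force: [-0.5, 0.8, -0.7]
width: 1.006
```

```bash
python3 - <<'E'
from h import *
go(.431,-.1125,.084,186)
E
```

```text
t 2.4833 pos [ 0.4222 -0.0804  0.2316] yaw -174.51 tilt [ 0.0012 -0.0034 -1.    ] F [-0.52  0.77 -0.68] M [ 0.013 -0.017 -0.024] w 1.006 q6 -1.91
rows dx dy dz [-0.14  -0.807  3.693] roll -0.12792951917441542
```

>>> play_rows([
  {"dx":-0.14,"dy":-0.807,"dz":0,"roll":-0.12,"fingers":0.35},
  {"dx":0,"dy":0,"dz":0,"roll":0,"fingers":0.35},
  {"dx":0,"dy":0,"dz":0,"roll":0,"fingers":0.35},
  {"dx":0,"dy":0,"dz":0.6,"roll":0,"fingers":0.35},
  {"dx":0,"dy":0,"dz":0.6,"roll":0,"fingers":0.35},
  {"dx":0,"dy":0,"dz":0.6,"roll":0,"fingers":0.35},
  {"dx":0,"dy":0,"dz":0,"roll":0,"fingers":0.35},
])

```text
time: 3.07
tool_pos: [0.426, -0.1038, 0.1544]
tcp_rot: [0.175, -3.128, -0.006]
wrist_force: [-1.6, -0.4, -1.6]
width: 0.655
```

```bash
python3 - <<'E'
from h import *
go(.431,-.1125,.084,186)
a=shot('scene');b=shot('top')
x=cv2.resize(a['pixels'][140:260,240:380],None,fx=4,fy=4,interpolation=2);y=cv2.resize(b['pixels'][180:280,290:390],(480,480),interpolation=2)[:480]
x=x[:480]
cv2.imwrite('pics/g1.png',cv2.resize(cv2.cvtColor(np.hstack([x,y]),4),(800,369)))
E
```

```text
t 3.0667 pos [ 0.426  -0.1038  0.1544] yaw -173.6 tilt [-0.009   0.0032 -1.    ] F [-1.58 -0.35 -1.61] M [ 0.074  0.097 -0.04 ] w 0.655 q6 -1.98
rows dx dy dz [-0.114 -0.237  1.758] roll 0.10121791315239648
```

View pics/g1.png

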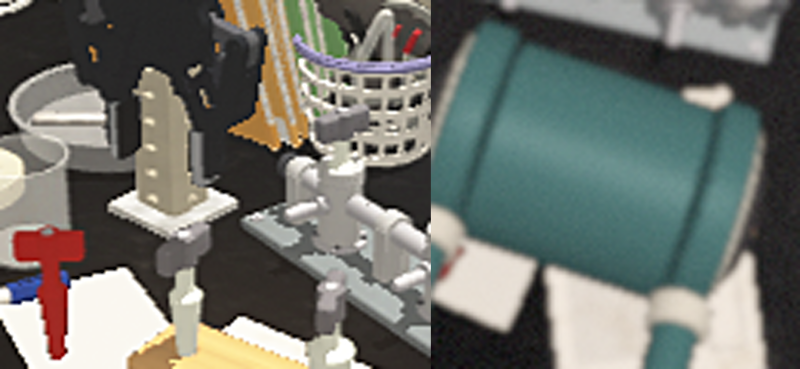

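The open fingers sit above the slim plug, which is at (185,250) in the left half. The arm blocks the top view. The measured position lags the command, so I'll correct and descend.

>>> play_rows([
  {"dx":-0.114,"dy":-0.237,"dz":0.3,"roll":0.1,"fingers":0.35},
  {"dx":0,"dy":0,"dz":0,"roll":0,"fingers":0.35},
  {"dx":0,"dy":0,"dz":0,"roll":0,"fingers":0.35},
  {"dx":0,"dy":0,"dz":0,"roll":0,"fingers":0.35},
])

```text
time: 3.5
tool_pos: [0.4365, -0.115, 0.1488]
tcp_rot: [-0.164, 3.135, -0.001]
wrist_force: [-0.2, 1.1, 0.2]
width: 0.653
```

```bash
python3 - <<'E'
from h import *
go(.431,-.1125,.084,186)
E
```

```text
t 3.5 pos [ 0.4365 -0.115   0.1488] yaw -174.02 tilt [ 1.9e-03 -4.0e-04 -1.0e+00] F [-0.23  1.11  0.18] M [ 0.004 -0.007  0.019] w 0.653 q6 -1.99
rows dx dy dz [0.134 0.079 1.621] roll -0.004590921848077301
```

>>> play_rows([
  {"dx":0.134,"dy":0.079,"dz":0,"roll":0,"fingers":0.35},
  {"dx":0,"dy":0,"dz":0.4,"roll":0,"fingers":0.35},
  {"dx":0,"dy":0,"dz":0.4,"roll":0,"fingers":0.35},
  {"dx":0,"dy":0,"dz":0.4,"roll":0,"fingers":0.35},
  {"dx":0,"dy":0,"dz":0.4,"roll":0,"fingers":0.35},
  {"dx":0,"dy":0,"dz":0,"roll":0,"fingers":0.35},
  {"dx":0,"dy":0,"dz":0,"roll":0,"fingers":0.35},
  {"dx":0,"dy":0,"dz":0,"roll":0,"fingers":0.35},
  {"dx":0,"dy":0,"dz":0,"roll":0,"fingers":0.35},
])

```text
time: 4.25
tool_pos: [0.4312, -0.1129, 0.0848]
tcp_rot: [-0.164, 3.135, -0.001]
wrist_force: [0.1, 0.1, 0.0]
width: 0.65
```

```bash
python3 - <<'E'
from h import *
go(.431,-.1125,.084,186)
a=shot('scene');crop(a,'g2',270,170,340,240,8)
E
```

```text
t 4.25 pos [ 0.4312 -0.1129  0.0848] yaw -174.02 tilt [ 2.5e-03 -8.0e-04 -1.0e+00] F [0.11 0.06 0.03] M [-0.014 -0.053 -0.009] w 0.65 q6 -1.99
rows dx dy dz [0.004 0.01  0.02 ] roll -0.0061229420933131
```

View pics/g2.png

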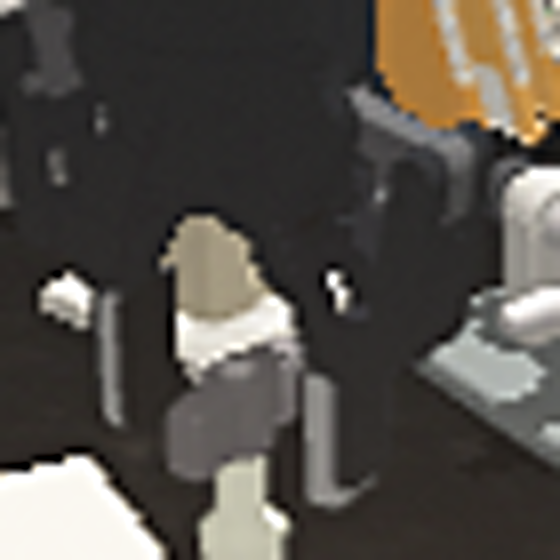

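The handle, at (235,415), sits between the pads at (110,360) and (320,440). Closing now with 100 N; 20 mm stays clear of the neighbouring spare plug.

>>> play_rows([
  {"dx":0,"dy":0,"dz":0,"roll":0,"fingers":1},
  {"dx":0,"dy":0,"dz":0,"roll":0,"fingers":1},
  {"dx":0,"dy":0,"dz":0,"roll":0,"fingers":1},
  {"dx":0,"dy":0,"dz":0,"roll":0,"fingers":1},
  {"dx":0,"dy":0,"dz":0,"roll":0,"fingers":1},
  {"dx":0,"dy":0,"dz":0,"roll":0,"fingers":1},
  {"dx":0,"dy":0,"dz":0,"roll":0,"fingers":1},
  {"dx":0,"dy":0,"dz":0,"roll":0,"fingers":1},
  {"dx":0,"dy":0,"dz":0,"roll":0,"fingers":1},
  {"dx":0,"dy":0,"dz":0,"roll":0,"fingers":1},
], grip_force=100)

```text
time: 5.13
tool_pos: [0.4306, -0.1127, 0.0838]
tcp_rot: [-0.164, 3.136, -0.0]
wrist_force: [-0.8, 1.0, 4.4]
width: 0.117
```

```bash
python3 - <<'E'
from h import *
go(.431,-.1125,.18,78.5)
E
```

```text
t 5.1333 pos [ 0.4306 -0.1127  0.0838] yaw -174.03 tilt [ 9.e-04 -2.e-04 -1.e+00] F [-0.79  0.99  4.45] M [ 0.132  0.099 -0.006] w 0.117 q6 -1.99
rows dx dy dz [-0.013  0.003 -2.405] roll 26.86786428555061
```

>>> play_rows([
  {"dx":0,"dy":0,"dz":-0.3,"roll":0,"fingers":1},
  {"dx":0,"dy":0,"dz":-0.3,"roll":0,"fingers":1},
  {"dx":0,"dy":0,"dz":-0.4,"roll":0,"fingers":1},
  {"dx":0,"dy":0,"dz":-0.5,"roll":0,"fingers":1},
  {"dx":0,"dy":0,"dz":-0.5,"roll":0,"fingers":1},
  {"dx":0,"dy":0,"dz":-0.5,"roll":0,"fingers":1},
  {"dx":0,"dy":0,"dz":0,"roll":1,"fingers":1},
  {"dx":0,"dy":0,"dz":0,"roll":1,"fingers":1},
  {"dx":0,"dy":0,"dz":0,"roll":1,"fingers":1},
  {"dx":0,"dy":0,"dz":0,"roll":1,"fingers":1},
  {"dx":0,"dy":0,"dz":0,"roll":1,"fingers":1},
  {"dx":0,"dy":0,"dz":0,"roll":1,"fingers":1},
  {"dx":0,"dy":0,"dz":0,"roll":1,"fingers":1},
  {"dx":0,"dy":0,"dz":0,"roll":1,"fingers":1},
  {"dx":0,"dy":0,"dz":0,"roll":1,"fingers":1},
  {"dx":0,"dy":0,"dz":0,"roll":1,"fingers":1},
  {"dx":0,"dy":0,"dz":0,"roll":1,"fingers":1},
  {"dx":0,"dy":0,"dz":0,"roll":1,"fingers":1},
  {"dx":0,"dy":0,"dz":0,"roll":1,"fingers":1},
])

```text
time: 6.72
tool_pos: [0.4293, -0.1125, 0.1822]
tcp_rot: [-1.232, -2.888, 0.001]
wrist_force: [0.1, -0.6, -0.3]
width: 0.12
```

>>> play_rows([
  {"dx":0,"dy":0,"dz":0,"roll":1,"fingers":1},
  {"dx":0,"dy":0,"dz":0,"roll":1,"fingers":1},
  {"dx":0,"dy":0,"dz":0,"roll":1,"fingers":1},
  {"dx":0,"dy":0,"dz":0,"roll":1,"fingers":1},
  {"dx":0,"dy":0,"dz":0,"roll":1,"fingers":1},
  {"dx":0,"dy":0,"dz":0,"roll":1,"fingers":1},
  {"dx":0,"dy":0,"dz":0,"roll":1,"fingers":1},
  {"dx":0,"dy":0,"dz":0,"roll":1,"fingers":1},
  {"dx":0,"dy":0,"dz":0,"roll":1,"fingers":1},
  {"dx":0,"dy":0,"dz":0,"roll":1,"fingers":1},
  {"dx":0,"dy":0,"dz":0,"roll":1,"fingers":1},
  {"dx":0,"dy":0,"dz":0,"roll":1,"fingers":1},
  {"dx":0,"dy":0,"dz":0,"roll":1,"fingers":1},
  {"dx":0,"dy":0,"dz":0,"roll":0.87,"fingers":1},
  {"dx":0,"dy":0,"dz":0,"roll":0,"fingers":1},
  {"dx":0,"dy":0,"dz":0,"roll":0,"fingers":1},
  {"dx":0,"dy":0,"dz":0,"roll":0,"fingers":1},
])

```text
time: 8.13
tool_pos: [0.4297, -0.1125, 0.1828]
tcp_rot: [-2.431, -1.989, 0.001]
wrist_force: [0.7, 0.9, -0.9]
width: 0.118
```

```bash
python3 - <<'E'
from h import *
go(.603,-.199,.18,78.5)
E
```

```text
t 8.1333 pos [ 0.4297 -0.1125  0.1828] yaw 78.58 tilt [-1.e-03  2.e-04 -1.e+00] F [ 0.69  0.86 -0.89] M [-0.027  0.02   0.072] w 0.118 q6 -0.11
rows dx dy dz [-1.261  4.675  0.064] roll 0.019430487768460125
```

Move over the barrel in 7 rows (tail at about 0.11 m, mouth at 0.076 m).

>>> play_rows([
  {"dx":-0.18,"dy":0.668,"dz":0,"roll":0,"fingers":1},
  {"dx":-0.18,"dy":0.668,"dz":0,"roll":0,"fingers":1},
  {"dx":-0.18,"dy":0.668,"dz":0,"roll":0,"fingers":1},
  {"dx":-0.18,"dy":0.668,"dz":0,"roll":0,"fingers":1},
  {"dx":-0.18,"dy":0.668,"dz":0,"roll":0,"fingers":1},
  {"dx":-0.18,"dy":0.668,"dz":0,"roll":0,"fingers":1},
  {"dx":-0.18,"dy":0.668,"dz":0,"roll":0,"fingers":1},
  {"dx":0,"dy":0,"dz":0,"roll":0,"fingers":1},
  {"dx":0,"dy":0,"dz":0,"roll":0,"fingers":1},
  {"dx":0,"dy":0,"dz":0,"roll":0,"fingers":1},
  {"dx":0,"dy":0,"dz":0,"roll":0,"fingers":1},
])

```text
time: 9.05
tool_pos: [0.6023, -0.1988, 0.1829]
tcp_rot: [-2.432, -1.987, 0.001]
wrist_force: [-0.1, 0.0, -0.3]
width: 0.119
```

```bash
python3 - <<'E'
from h import *
go(.603,-.199,.18,78.5)
a=shot('scene');crop(a,'g3',345,135,425,250,5)
# where predicted axis of the plug / bore would appear
for X in((.603,-.199,.076),(.603,-.199,.112),(.603,-.199,.163)):
    p=a['R']@np.array(X)+a['t'];print(X,p[0]/p[2]*a['fx']+a['cx'],p[1]/p[2]*a['fy']+a['cy'])
E
```

```text
t 9.05 pos [ 0.6023 -0.1988  0.1829] yaw 78.52 tilt [-1.3e-03  5.0e-04 -1.0e+00] F [-0.13  0.04 -0.32] M [-0.023 -0.008 -0.024] w 0.119 q6 -0.16
rows dx dy dz [-0.002  0.02   0.072] roll 0.005621105445300145
(0.603, -0.199, 0.076) 387.3699008420321 213.53933989813294
(0.603, -0.199, 0.112) 388.3645014317067 198.34253078079317
(0.603, -0.199, 0.163) 389.83383466274836 175.8921352414055
```

View pics/g3.png

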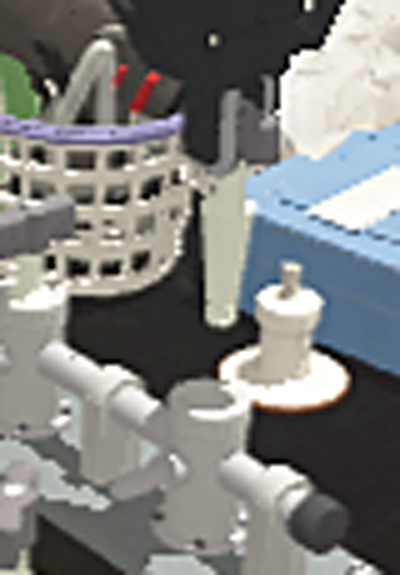

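The plug's tail, at crop (220,322), looks about 1.4 px right of the bore's axis, with the mouth at (208,398). I'll fit both axes from the depth data.

```bash
cat > fit.py <<'E'
from h import *
from scipy.optimize import least_squares
def fit(c,xy,z0,z1,rf,rad):
    X=cloud(c);m=(np.hypot(X[...,0]-xy[0],X[...,1]-xy[1])<rad)&(X[...,2]>z0)&(X[...,2]<z1)&(c['depth']>0)
    P=X[m];vv,uu=np.where(m)
    r=least_squares(lambda p:np.hypot(P[:,0]-p[0],P[:,1]-p[1])-rf(P[:,2]),xy,loss='soft_l1',f_scale=.002)
    # image-space: centre column per row -> lateral offset
    return r.x,len(P),np.std(r.fun),[(int(v),uu[vv==v].min(),uu[vv==v].max(),np.mean([uu[vv==v].min(),uu[vv==v].max()])) for v in np.unique(vv)]
E
python3 - <<'E'
from fit import *
a=shot('scene')
s=bot.read_state();zo=s['tool_pos'][2]+.0187-.036-.001
pr=fit(a,[.603,-.2],zo-.04,zo-.004,lambda z:.0105+.1*(z-zo),.022)
print('plug',pr[:3]);print(pr[3])
a0=load('scene')
for z0,z1 in((.058,.074),(.02,.036)):
  br=fit(a,[.603,-.199],z0,z1,lambda z:.0175,.024);print('barrel',br[:3]);print(br[3])
def col(p):
    q=a['R']@np.array(p)+a['t'];return q[0]/q[2]*a['fx']+a['cx'],q[1]/q[2]*a['fy']+a['cy']
for z in(.03,.066,.076,.12,.14):print(z,col((.603,-.199,z)))
E
```

```text
plug (array([ 0.60078487, -0.20094415]), 129, np.float64(0.00113561570031476))
[(178, np.int64(385), np.int64(385), np.float64(385.0)), (179, np.int64(385), np.int64(393), np.float64(389.0)), (180, np.int64(385), np.int64(394), np.float64(389.5)), (181, np.int64(385), np.int64(394), np.float64(389.5)), (182, np.int64(385), np.int64(394), np.float64(389.5)), (183, np.int64(385), np.int64(394), np.float64(389.5)), (184, np.int64(386), np.int64(393), np.float64(389.5)), (185, np.int64(386), np.int64(393), np.float64(389.5)), (186, np.int64(386), np.int64(393), np.float64(389.5)), (187, np.int64(386), np.int64(393), np.float64(389.5)), (188, np.int64(386), np.int64(393), np.float64(389.5)), (189, np.int64(386), np.int64(392), np.float64(389.0)), (190, np.int64(386), np.int64(392), np.float64(389.0)), (191, np.int64(386), np.int64(392), np.float64(389.0)), (192, np.int64(386), np.int64(392), np.float64(389.0)), (193, np.int64(386), np.int64(392), np.float64(389.0)), (194, np.int64(386), np.int64(392), np.float64(389.0)), (195, np.int64(388), np.int64(389), np.float64(388.5))]
barrel (arra
[... 1088 characters left out ...]
.float64(385.0)), (236, np.int64(378), np.int64(392), np.float64(385.0)), (237, np.int64(378), np.int64(392), np.float64(385.0)), (238, np.int64(379), np.int64(391), np.float64(385.0)), (239, np.int64(380), np.int64(391), np.float64(385.5)), (240, np.int64(382), np.int64(389), np.float64(385.5)), (241, np.int64(389), np.int64(389), np.float64(389.0))]
0.03 (np.float64(386.1471487396552), np.float64(232.2221463337549))
0.066 (np.float64(387.0995912016605), np.float64(217.66948424949322))
0.076 (np.float64(387.3699008420321), np.float64(213.53933989813294))
0.12 (np.float64(388.59020966433906), np.float64(194.89386509213875))
0.14 (np.float64(389.1621671802155), np.float64(186.15474983096132))
```

>>> play_rows([
  {"dx":0.058,"dy":-0.02,"dz":0,"roll":0,"fingers":1},
  {"dx":0,"dy":0,"dz":0.25,"roll":0,"fingers":1},
  {"dx":0,"dy":0,"dz":0.25,"roll":0,"fingers":1},
  {"dx":0,"dy":0,"dz":0.25,"roll":0,"fingers":1},
  {"dx":0,"dy":0,"dz":0.25,"roll":0,"fingers":1},
  {"dx":0,"dy":0,"dz":0.2,"roll":0,"fingers":1},
  {"dx":0,"dy":0,"dz":0,"roll":0,"fingers":1},
  {"dx":0,"dy":0,"dz":0,"roll":0,"fingers":1},
  {"dx":0,"dy":0,"dz":0,"roll":0,"fingers":1},
  {"dx":0,"dy":0,"dz":0,"roll":0,"fingers":1},
])

```text
time: 9.98
tool_pos: [0.6036, -0.1971, 0.136]
tcp_rot: [2.432, 1.987, 0.001]
wrist_force: [0.3, -0.5, -1.0]
width: 0.119
```

```bash
python3 - <<'E'
from fit import *
go(.602,-.1963,.115,78.5)
a=shot('scene');crop(a,'g4',365,170,415,235,8)
s=bot.read_state();zo=s['tool_pos'][2]-.0188
pr=fit(a,[.603,-.2],.085,zo-.002,lambda z:.0105+.1*(z-zo),.022);print(pr)
br=fit(a,[.603,-.199],.058,.072,lambda z:.0175,.024);print('barrel',br)
E
```

```text
t 9.9833 pos [ 0.6036 -0.1971  0.136 ] yaw 78.49 tilt [ 1.2e-03 -5.0e-04 -1.0e+00] F [ 0.31 -0.46 -0.96] M [-0.007  0.016 -0.014] w 0.119 q6 -0.15
rows dx dy dz [ 0.012 -0.044  0.525] roll -0.0028846096347692196
(array([ 0.60215831, -0.19934753]), 103, np.float64(0.0013768458825998396), [(198, np.int64(393), np.int64(393), np.float64(393.0)), (199, np.int64(384), np.int64(393), np.float64(388.5)), (200, np.int64(384), np.int64(392), np.float64(388.0)), (201, np.int64(384), np.int64(392), np.float64(388.0)), (202, np.int64(384), np.int64(392), np.float64(388.0)), (203, np.int64(384), np.int64(392), np.float64(388.0)), (204, np.int64(384), np.int64(392), np.float64(388.0)), (205, np.int64(384), np.int64(391), np.float64(387.5)), (206, np.int64(384), np.int64(391), np.float64(387.5)), (207, np.int64(384), np.int64(391), np.float64(387.5)), (208, np.int64(384), np.int64(391), np.float64(387.5)), (209, np.int64(384), np.int64(391), np.float64(387.5)), (210, np.int64(385), np.int64(391), np.float64(388.0)), (211, np.int64(386), np.int64(390), np.float64(388.0))])
barrel (array([ 0.60162674, -0.19755621]), 102, np.float64(0.0027048742522595933), [(213, np.int64(383), np.int64(384), np.float64(383.5)), (214, np.int64(382), np.int64(384), np.float64(383.0)), (215, np.int64(382), np.int64(391), np.float64(386.5)), (216, np.int64(378), np.int64(390), np.float64(384.0)), (217, np.int64(378), np.int64(379), np.float64(378.5)), (218, np.int64(378), np.int64(394), np.float64(386.0)), (219, np.int64(378), np.int64(394), np.float64(386.0)), (220, np.int64(378), np.int64(394), np.float64(386.0)), (221, np.int64(379), np.int64(393), np.float64(386.0)), (222, np.int64(379), np.int64(393), np.float64(386.0)), (223, np.int64(379), np.int64(392), np.float64(385.5)), (224, np.int64(381), np.int64(391), np.float64(386.0)), (225, np.int64(386), np.int64(388), np.float64(387.0))])
```

View pics/g4.png

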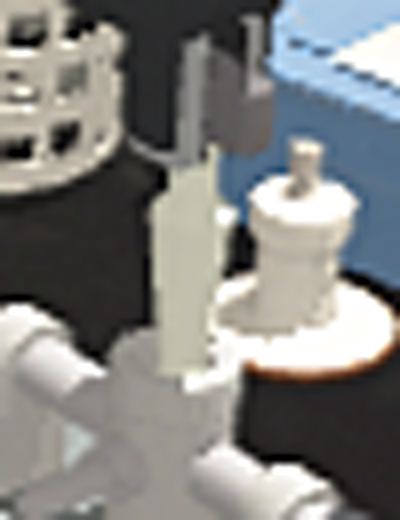

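The tail is entering the mouth at crop (185,365) and still sits about 1.6 mm right of centre. That matches the residual tool error, so I'll correct it and lower.

>>> play_rows([
  {"dx":0.012,"dy":-0.044,"dz":0,"roll":0,"fingers":1},
  {"dx":0,"dy":0,"dz":0.15,"roll":0,"fingers":1},
  {"dx":0,"dy":0,"dz":0.15,"roll":0,"fingers":1},
  {"dx":0,"dy":0,"dz":0.15,"roll":0,"fingers":1},
  {"dx":0,"dy":0,"dz":0.08,"roll":0,"fingers":1},
  {"dx":0,"dy":0,"dz":0,"roll":0,"fingers":1},
  {"dx":0,"dy":0,"dz":0,"roll":0,"fingers":1},
  {"dx":0,"dy":0,"dz":0,"roll":0,"fingers":1},
  {"dx":0,"dy":0,"dz":0,"roll":0,"fingers":1},
])

```text
time: 10.78
tool_pos: [0.6014, -0.196, 0.1142]
tcp_rot: [-2.433, -1.988, -0.0]
wrist_force: [1.4, 0.8, -1.0]
width: 0.121
```

```bash
python3 - <<'E'
from fit import *
go(.602,-.1963,.105,78.5)
a=shot('scene')
s=bot.read_state();zo=s['tool_pos'][2]-.0188
pr=fit(a,[.603,-.2],.08,zo-.002,lambda z:.0105+.1*(z-zo),.022);print(pr)
E
```

```text
t 10.7833 pos [ 0.6014 -0.196   0.1142] yaw 78.49 tilt [-0.e+00  1.e-04 -1.e+00] F [ 1.44  0.82 -0.99] M [ 0.14  -0.315 -0.031] w 0.121 q6 -0.15
rows dx dy dz [-0.006  0.016  0.229] roll -0.0012894312438689326
(array([ 0.60005145, -0.19753548]), 51, np.float64(0.0013183015765815887), [(208, np.int64(382), np.int64(391), np.float64(386.5)), (209, np.int64(382), np.int64(391), np.float64(386.5)), (210, np.int64(382), np.int64(391), np.float64(386.5)), (211, np.int64(382), np.int64(390), np.float64(386.0)), (212, np.int64(382), np.int64(390), np.float64(386.0)), (213, np.int64(382), np.int64(390), np.float64(386.0)), (214, np.int64(384), np.int64(388), np.float64(386.0))])
```

Light side contact: the barrel pushes toward +x and +y, so I'll shift about 1.7 mm that way and look at the forces again.

>>> play_rows([
  {"dx":0.02,"dy":0.035,"dz":0,"roll":0,"fingers":1},
  {"dx":0,"dy":0,"dz":0,"roll":0,"fingers":1},
  {"dx":0,"dy":0,"dz":0,"roll":0,"fingers":1},
  {"dx":0,"dy":0,"dz":0,"roll":0,"fingers":1},
])

```text
time: 11.17
tool_pos: [0.6027, -0.1956, 0.1141]
tcp_rot: [-2.433, -1.987, 0.001]
wrist_force: [0.4, -0.3, -1.0]
width: 0.119
```

```bash
python3 - <<'E'
from fit import *
go(.602,-.1963,.105,78.5)
E
```

```text
t 11.1667 pos [ 0.6027 -0.1956  0.1141] yaw 78.49 tilt [-5.e-04 -1.e-04 -1.e+00] F [ 0.41 -0.34 -1.04] M [-0.018  0.026 -0.027] w 0.119 q6 -0.15
rows dx dy dz [-0.02  -0.013  0.227] roll -0.002405144731795872
```

>>> play_rows([
  {"dx":0,"dy":0,"dz":0.1,"roll":0,"fingers":1},
  {"dx":0,"dy":0,"dz":0.05,"roll":0,"fingers":1},
  {"dx":0,"dy":0,"dz":0,"roll":0,"fingers":1},
  {"dx":0,"dy":0,"dz":0,"roll":0,"fingers":1},
  {"dx":0,"dy":0,"dz":0,"roll":0,"fingers":1},
])

```text
time: 11.58
tool_pos: [0.6028, -0.1955, 0.1079]
tcp_rot: [-2.433, -1.987, 0.0]
wrist_force: [0.1, 0.1, -1.4]
width: 0.122
```

```bash
python3 - <<'E'
from fit import *
go(.602,-.1963,.105,78.5)
E
```

```text
t 11.5833 pos [ 0.6028 -0.1955  0.1079] yaw 78.49 tilt [-3.e-04  1.e-04 -1.e+00] F [ 0.11  0.13 -1.43] M [-0.03  -0.026 -0.01 ] w 0.122 q6 -0.15
rows dx dy dz [-0.023 -0.015  0.073] roll -0.0015523293620987033
```

>>> play_rows([
  {"dx":0,"dy":0,"dz":0.075,"roll":0,"fingers":1},
  {"dx":0,"dy":0,"dz":0,"roll":0,"fingers":1},
  {"dx":0,"dy":0,"dz":0,"roll":0,"fingers":1},
  {"dx":0,"dy":0,"dz":0,"roll":0,"fingers":1},
])

```text
time: 11.92
tool_pos: [0.6029, -0.1955, 0.1051]
tcp_rot: [2.433, 1.988, 0.0]
wrist_force: [1.1, 0.8, -0.9]
width: 0.121
```

```bash
python3 - <<'E'
from fit import *
go(.602,-.1963,.105,78.5)
E
```

```text
t 11.9167 pos [ 0.6029 -0.1955  0.1051] yaw 78.49 tilt [ 1.e-04  0.e+00 -1.e+00] F [ 1.09  0.8  -0.86] M [ 0.019 -0.038  0.02 ] w 0.121 q6 -0.15
rows dx dy dz [-0.024 -0.019  0.001] roll -0.002160797960044647
```

>>> play_rows([
  {"dx":0,"dy":0,"dz":0.05,"roll":0,"fingers":1},
  {"dx":0,"dy":0,"dz":0,"roll":0,"fingers":1},
  {"dx":0,"dy":0,"dz":0,"roll":0,"fingers":1},
  {"dx":0,"dy":0,"dz":0,"roll":0,"fingers":1},
])

```text
time: 12.25
tool_pos: [0.603, -0.1956, 0.1031]
tcp_rot: [2.433, 1.987, 0.0]
wrist_force: [0.2, 0.9, -1.3]
width: 0.124
```

```bash
python3 - <<'E'
from fit import *
go(.602,-.1963,.105,78.5)
E
```

```text
t 12.25 pos [ 0.603  -0.1956  0.1031] yaw 78.49 tilt [ 2.e-04 -0.e+00 -1.e+00] F [ 0.19  0.94 -1.32] M [ 0.029 -0.078 -0.004] w 0.124 q6 -0.15
rows dx dy dz [-0.023 -0.02  -0.048] roll -0.001977730280010803
```

>>> play_rows([
  {"dx":0,"dy":0,"dz":0.04,"roll":0,"fingers":1},
  {"dx":0,"dy":0,"dz":0,"roll":0,"fingers":1},
  {"dx":0,"dy":0,"dz":0,"roll":0,"fingers":1},
  {"dx":0,"dy":0,"dz":0,"roll":0,"fingers":1},
])

```text
time: 12.58
tool_pos: [0.6029, -0.1956, 0.1015]
tcp_rot: [2.433, 1.988, 0.0]
wrist_force: [0.5, 0.5, -0.2]
width: 0.12
```

```bash
python3 - <<'E'
from fit import *
go(.602,-.1963,.105,78.5)
E
```

```text
t 12.5833 pos [ 0.6029 -0.1956  0.1015] yaw 78.49 tilt [ 1.e-04 -1.e-04 -1.e+00] F [ 0.51  0.47 -0.22] M [-0.001  0.034  0.025] w 0.12 q6 -0.15
rows dx dy dz [-0.023 -0.019 -0.088] roll -0.0016989176228889846
```

>>> play_rows([
  {"dx":0,"dy":0,"dz":0.04,"roll":0,"fingers":1},
  {"dx":0,"dy":0,"dz":0,"roll":0,"fingers":1},
  {"dx":0,"dy":0,"dz":0,"roll":0,"fingers":1},
  {"dx":0,"dy":0,"dz":0,"roll":0,"fingers":1},
])

```text
time: 12.92
tool_pos: [0.6029, -0.1955, 0.0998]
tcp_rot: [-2.433, -1.987, 0.0]
wrist_force: [-0.4, -0.4, -1.6]
width: 0.121
```

```bash
python3 - <<'E'
from fit import *
go(.602,-.1963,.105,78.5)
E
```

```text
t 12.9167 pos [ 0.6029 -0.1955  0.0998] yaw 78.49 tilt [-1.e-04  0.e+00 -1.e+00] F [-0.35 -0.4  -1.63] M [0.046 0.    0.038] w 0.121 q6 -0.15
rows dx dy dz [-0.023 -0.017 -0.13 ] roll -0.0022637716752029746
```

>>> play_rows([
  {"dx":0,"dy":0,"dz":0.04,"roll":0,"fingers":1},
  {"dx":0,"dy":0,"dz":0,"roll":0,"fingers":1},
  {"dx":0,"dy":0,"dz":0,"roll":0,"fingers":1},
  {"dx":0,"dy":0,"dz":0,"roll":0,"fingers":1},
])

```text
time: 13.25
tool_pos: [0.6029, -0.1956, 0.0984]
tcp_rot: [2.433, 1.988, -0.0]
wrist_force: [-1.3, -0.1, 1.1]
width: 0.12
```

```bash
python3 - <<'E'
from fit import *
go(.602,-.1963,.105,78.5)
E
```

```text
t 13.25 pos [ 0.6029 -0.1956  0.0984] yaw 78.49 tilt [ 0.e+00 -1.e-04 -1.e+00] F [-1.34 -0.06  1.12] M [-0.008  0.27  -0.02 ] w 0.12 q6 -0.15
rows dx dy dz [-0.022 -0.018 -0.164] roll -0.0016764921438294778
```

First touch, on the +x wall. I'll nudge 0.6 mm toward -x and go down another 1 mm.

>>> play_rows([
  {"dx":-0.003,"dy":-0.015,"dz":0.02,"roll":0,"fingers":1},
  {"dx":0,"dy":0,"dz":0,"roll":0,"fingers":1},
  {"dx":0,"dy":0,"dz":0,"roll":0,"fingers":1},
  {"dx":0,"dy":0,"dz":0,"roll":0,"fingers":1},
])

```text
time: 13.58
tool_pos: [0.6029, -0.1956, 0.0983]
tcp_rot: [2.432, 1.987, 0.001]
wrist_force: [-1.7, 0.1, 5.0]
width: 0.122
```

```bash
python3 - <<'E'
from fit import *
go(.602,-.1963,.105,78.5)
E
```

```text
t 13.5833 pos [ 0.6029 -0.1956  0.0983] yaw 78.49 tilt [ 1.3e-03 -3.0e-04 -1.0e+00] F [-1.68  0.1   4.95] M [0.148 0.273 0.02 ] w 0.122 q6 -0.15
rows dx dy dz [-0.021 -0.017 -0.166] roll -0.0020949986734564163
```

The plug is seated: z has stopped and Fz is up about 6 N, with the origin about 3.5 mm above the mouth. I'll raise this to about 10 N.

>>> play_rows([
  {"dx":0,"dy":0,"dz":0.015,"roll":0,"fingers":1},
  {"dx":0,"dy":0,"dz":0,"roll":0,"fingers":1},
  {"dx":0,"dy":0,"dz":0,"roll":0,"fingers":1},
  {"dx":0,"dy":0,"dz":0,"roll":0,"fingers":1},
])

```text
time: 13.92
tool_pos: [0.6029, -0.1956, 0.0981]
tcp_rot: [2.432, 1.987, 0.001]
wrist_force: [-1.8, 1.2, 7.5]
width: 0.123
```

```bash
python3 - <<'E'
from fit import *
go(.602,-.1963,.105,78.5)
E
```

```text
t 13.9167 pos [ 0.6029 -0.1956  0.0981] yaw 78.49 tilt [ 1.3e-03 -3.0e-04 -1.0e+00] F [-1.77  1.16  7.49] M [0.208 0.408 0.029] w 0.123 q6 -0.15
rows dx dy dz [-0.021 -0.018 -0.173] roll -0.0019208888836601545
```

>>> play_rows([
  {"dx":0,"dy":0.003,"dz":0.003,"roll":0.7,"fingers":1},
  {"dx":0,"dy":0.003,"dz":0.003,"roll":0.7,"fingers":1},
  {"dx":0,"dy":0,"dz":0,"roll":0,"fingers":1},
  {"dx":0,"dy":0,"dz":0,"roll":0,"fingers":1},
])

```text
time: 14.25
tool_pos: [0.603, -0.1957, 0.0977]
tcp_rot: [2.527, 1.865, 0.001]
wrist_force: [-2.3, 1.8, 6.1]
width: 0.124
```

```bash
python3 - <<'E'
from fit import *
go(.602,-.1963,.105,78.5)
E
```

```text
t 14.25 pos [ 0.603  -0.1957  0.0977] yaw 72.87 tilt [ 1.2e-03 -2.0e-04 -1.0e+00] F [-2.31  1.82  6.12] M [ 0.176  0.374 -0.071] w 0.124 q6 -0.05
rows dx dy dz [-0.023 -0.02  -0.182] roll -1.4080689724275004
```

>>> play_rows([
  {"dx":0.003,"dy":-0.003,"dz":0.008,"roll":0.7,"fingers":1},
  {"dx":0.003,"dy":-0.003,"dz":0.008,"roll":0.7,"fingers":1},
  {"dx":0,"dy":0,"dz":0.008,"roll":0.7,"fingers":1},
  {"dx":0,"dy":0,"dz":0.003,"roll":0.7,"fingers":1},
  {"dx":0,"dy":0,"dz":0,"roll":0,"fingers":1},
  {"dx":0,"dy":0,"dz":0,"roll":0,"fingers":1},
])

```text
time: 14.75
tool_pos: [0.6034, -0.1957, 0.0973]
tcp_rot: [2.696, 1.609, 0.002]
wrist_force: [-0.9, 0.6, 7.6]
width: 0.121
```

```bash
python3 - <<'E'
from fit import *
go(.602,-.1963,.105,78.5)
E
```

```text
t 14.75 pos [ 0.6034 -0.1957  0.0973] yaw 61.67 tilt [ 2.2e-03 -9.0e-04 -1.0e+00] F [-0.87  0.57  7.63] M [ 0.162  0.43  -0.105] w 0.121 q6 0.14
rows dx dy dz [-0.029 -0.022 -0.192] roll -4.207477525694308
```

>>> play_rows([
  {"dx":0,"dy":0.002,"dz":0.006,"roll":0.7,"fingers":1},
  {"dx":0,"dy":0.002,"dz":0.006,"roll":0.7,"fingers":1},
  {"dx":0,"dy":0.002,"dz":0.006,"roll":0.7,"fingers":1},
  {"dx":0,"dy":0.002,"dz":0.006,"roll":0.7,"fingers":1},
  {"dx":0,"dy":0,"dz":0,"roll":0,"fingers":1},
  {"dx":0,"dy":0,"dz":0,"roll":0,"fingers":1},
])

```text
time: 15.25
tool_pos: [0.6037, -0.1959, 0.097]
tcp_rot: [2.84, 1.338, 0.003]
wrist_force: [-3.2, 0.2, 11.0]
width: 0.121
```

```bash
python3 - <<'E'
from fit import *
go(.602,-.1963,.105,78.5)
E
```

```text
t 15.25 pos [ 0.6037 -0.1959  0.097 ] yaw 50.46 tilt [ 2.5e-03 -9.0e-04 -1.0e+00] F [-3.22  0.17 11.02] M [ 0.277  0.609 -0.178] w 0.121 q6 0.34
rows dx dy dz [-0.035 -0.026 -0.2  ] roll -7.0109836364448626
```

>>> play_rows([
  {"dx":-0.002,"dy":0,"dz":0,"roll":0.7,"fingers":1},
  {"dx":-0.002,"dy":0,"dz":0,"roll":0.7,"fingers":1},
  {"dx":-0.002,"dy":0,"dz":0,"roll":0.7,"fingers":1},
  {"dx":0,"dy":0,"dz":0,"roll":0,"fingers":1},
  {"dx":0,"dy":0,"dz":0,"roll":0,"fingers":1},
])

```text
time: 15.67
tool_pos: [0.6038, -0.196, 0.0968]
tcp_rot: [2.931, 1.127, 0.004]
wrist_force: [-0.9, 0.3, 9.7]
width: 0.123
```

```bash
python3 - <<'E'
from fit import *
go(.602,-.1963,.105,78.5)
E
```

```text
t 15.6667 pos [ 0.6038 -0.196   0.0968] yaw 42.06 tilt [ 3.e-03 -9.e-04 -1.e+00] F [-0.95  0.34  9.73] M [ 0.244  0.404 -0.156] w 0.123 q6 0.48
rows dx dy dz [-0.038 -0.025 -0.205] roll -9.1093315393722
```

>>> play_rows([
  {"dx":0,"dy":0.002,"dz":0.001,"roll":0.7,"fingers":1},
  {"dx":0,"dy":0.002,"dz":0.001,"roll":0.7,"fingers":1},
  {"dx":0,"dy":0.002,"dz":0.001,"roll":0.7,"fingers":1},
  {"dx":0,"dy":0.002,"dz":0.001,"roll":0.7,"fingers":1},
  {"dx":0,"dy":0,"dz":0,"roll":0,"fingers":1},
])

```text
time: 16.08
tool_pos: [0.604, -0.1963, 0.0967]
tcp_rot: [3.027, 0.833, 0.004]
wrist_force: [-1.4, 1.5, 10.0]
width: 0.122
```

```bash
python3 - <<'E'
from fit import *
go(.602,-.1963,.105,78.5)
E
```

```text
t 16.0833 pos [ 0.604  -0.1963  0.0967] yaw 30.78 tilt [ 0.003 -0.001 -1.   ] F [-1.4   1.5   9.98] M [ 0.276  0.397 -0.118] w 0.122 q6 0.68
rows dx dy dz [-0.044 -0.025 -0.209] roll -11.930658084971661
```

>>> play_rows([
  {"dx":0,"dy":0.002,"dz":0.001,"roll":0.7,"fingers":1},
  {"dx":0,"dy":0.002,"dz":0.001,"roll":0.7,"fingers":1},
  {"dx":0,"dy":0.002,"dz":0.001,"roll":0.7,"fingers":1},
  {"dx":0,"dy":0.002,"dz":0.001,"roll":0.7,"fingers":1},
  {"dx":0,"dy":0,"dz":0,"roll":0,"fingers":1},
])

```text
time: 16.5
tool_pos: [0.6042, -0.1965, 0.0966]
tcp_rot: [3.094, 0.534, 0.004]
wrist_force: [-1.8, 1.6, 10.4]
width: 0.12
```

```bash
python3 - <<'E'
from fit import *
go(.602,-.1963,.105,78.5)
E
```

```text
t 16.5 pos [ 0.6042 -0.1965  0.0966] yaw 19.58 tilt [ 3.e-03 -9.e-04 -1.e+00] F [-1.83  1.58 10.42] M [ 0.231  0.41  -0.139] w 0.12 q6 0.88
rows dx dy dz [-0.049 -0.023 -0.211] roll -14.729617465154071
```

Mz (0.14) and the 1.8 mm of sink suggest about 45 N on the wall so far, so it needs more. I'll carry on at about 12 N while watching Mz.

>>> play_rows([
  {"dx":0,"dy":0,"dz":0.006,"roll":0.6,"fingers":1},
  {"dx":0,"dy":0,"dz":0.005,"roll":0.6,"fingers":1},
  {"dx":0,"dy":0,"dz":0.003,"roll":0.6,"fingers":1},
  {"dx":0,"dy":0,"dz":0.003,"roll":0.6,"fingers":1},
  {"dx":0,"dy":0,"dz":0,"roll":0,"fingers":1},
])

```text
time: 16.92
tool_pos: [0.6043, -0.1967, 0.0964]
tcp_rot: [3.128, 0.274, 0.005]
wrist_force: [-3.5, 0.6, 12.2]
width: 0.12
```

```bash
python3 - <<'E'
from fit import *
go(.602,-.1963,.105,-11.5)
E
```

```text
t 16.9167 pos [ 0.6043 -0.1967  0.0964] yaw 10.01 tilt [ 0.0034 -0.0014 -1.    ] F [-3.51  0.63 12.15] M [ 0.2    0.634 -0.023] w 0.12 q6 1.04
rows dx dy dz [-0.055 -0.021 -0.214] roll 5.376903820228328
```

>>> play_rows([
  {"dx":-0.002,"dy":0,"dz":0.001,"roll":0.6,"fingers":1},
  {"dx":-0.002,"dy":0,"dz":0.001,"roll":0.6,"fingers":1},
  {"dx":-0.002,"dy":0,"dz":0.001,"roll":0.6,"fingers":1},
  {"dx":0,"dy":0,"dz":0.001,"roll":0.6,"fingers":1},
])

```text
time: 17.25
tool_pos: [0.6044, -0.197, 0.0964]
tcp_rot: [3.14, 0.012, 0.006]
wrist_force: [-1.8, 0.6, 11.8]
width: 0.123
```

```bash
python3 - <<'E'
from fit import *
go(.602,-.1963,.105,-11.5)
E
```

```text
t 17.25 pos [ 0.6044 -0.197   0.0964] yaw 0.43 tilt [ 0.0039 -0.0019 -1.    ] F [-1.84  0.56 11.75] M [0.112 0.431 0.312] w 0.123 q6 1.21
rows dx dy dz [-0.058 -0.017 -0.216] roll 2.9824065564540945
```

Mz is 0.31 in motion; the earlier readings were taken at rest. The plug is well wedged, so I'll ease the press to about 10–11 N for the last 12°.

>>> play_rows([
  {"dx":-0.001,"dy":0.001,"dz":-0.006,"roll":0.6,"fingers":1},
  {"dx":0,"dy":0.001,"dz":-0.003,"roll":0.6,"fingers":1},
  {"dx":0,"dy":0.001,"dz":0,"roll":0.6,"fingers":1},
])

```text
time: 17.5
tool_pos: [0.6043, -0.1972, 0.0964]
tcp_rot: [3.134, -0.186, 0.006]
wrist_force: [-1.7, -0.6, 10.3]
width: 0.122
```

```bash
python3 - <<'E'
from fit import *
go(.602,-.1963,.105,-11.5)
E
```

```text
t 17.5 pos [ 0.6043 -0.1972  0.0964] yaw -6.77 tilt [ 0.004 -0.002 -1.   ] F [-1.69 -0.6  10.32] M [0.15  0.303 0.332] w 0.122 q6 1.34
rows dx dy dz [-0.059 -0.014 -0.216] roll 1.181499494858059
```

>>> play_rows([
  {"dx":0,"dy":0.001,"dz":0,"roll":0.5,"fingers":1},
  {"dx":0,"dy":0.001,"dz":0,"roll":0.5,"fingers":1},
  {"dx":0,"dy":0,"dz":0,"roll":0.2,"fingers":1},
])

```text
time: 17.75
tool_pos: [0.6043, -0.1973, 0.0963]
tcp_rot: [3.124, -0.316, 0.006]
wrist_force: [-1.7, 0.5, 10.4]
width: 0.121
```

```bash
python3 - <<'E'
from fit import *
go(.602,-.1963,.105,-11.5)
E
```

```text
t 17.75 pos [ 0.6043 -0.1973  0.0963] yaw -11.54 tilt [ 0.0039 -0.002  -1.    ] F [-1.71  0.51 10.44] M [0.116 0.302 0.302] w 0.121 q6 1.42
rows dx dy dz [-0.06  -0.012 -0.217] roll -0.011023712139888175
```

>>> play_rows([
  {"dx":0,"dy":0,"dz":0,"roll":0,"fingers":1},
  {"dx":0,"dy":0,"dz":0,"roll":0,"fingers":1},
  {"dx":0,"dy":0,"dz":0,"roll":0,"fingers":1},
])

```text
time: 18.0
tool_pos: [0.6043, -0.1973, 0.0963]
tcp_rot: [3.124, -0.315, 0.007]
wrist_force: [-1.7, -0.6, 9.7]
width: 0.12
```

```bash
python3 - <<'E'
from fit import *
go(.602,-.1963,.105,-11.5)
E
```

```text
t 18.0 pos [ 0.6043 -0.1973  0.0963] yaw -11.51 tilt [ 0.004  -0.0018 -1.    ] F [-1.73 -0.62  9.72] M [ 0.1    0.336 -0.009] w 0.12 q6 1.42
rows dx dy dz [-0.061 -0.013 -0.217] roll -0.0018489430979400368
```

Torque while moving is 0.30 N m, the yaw is -11.5° (square), and the press is about 10.7 N. Now releasing and lifting straight up.

>>> play_rows([
  {"dx":0,"dy":0,"dz":0,"roll":0,"fingers":0.6},
  {"dx":0,"dy":0,"dz":0,"roll":0,"fingers":0.5},
  {"dx":0,"dy":0,"dz":0,"roll":0,"fingers":0.5},
  {"dx":0,"dy":0,"dz":0,"roll":0,"fingers":0.5},
  {"dx":0,"dy":0,"dz":0,"roll":0,"fingers":0.5},
  {"dx":0,"dy":0,"dz":0,"roll":0,"fingers":0.5},
  {"dx":0,"dy":0,"dz":-0.3,"roll":0,"fingers":0.5},
  {"dx":0,"dy":0,"dz":-0.5,"roll":0,"fingers":0.5},
  {"dx":0,"dy":0,"dz":-0.7,"roll":0,"fingers":0.5},
  {"dx":0,"dy":0,"dz":-0.7,"roll":0,"fingers":0.5},
  {"dx":0,"dy":0,"dz":-0.7,"roll":0,"fingers":0.5},
  {"dx":0,"dy":0,"dz":0,"roll":0,"fingers":0.5},
  {"dx":0,"dy":0,"dz":0,"roll":0,"fingers":0.5},
  {"dx":0,"dy":0,"dz":0,"roll":0,"fingers":0.5},
])

```text
time: 19.17
tool_pos: [0.6024, -0.1964, 0.2102]
tcp_rot: [3.126, -0.315, 0.001]
wrist_force: [-0.0, 0.5, -0.1]
width: 0.503
```

```bash
python3 - <<'E'
from fit import *
np.set_printoptions(precision=4,suppress=True)
go(.602,-.1963,.105,-11.5)
a=shot('scene')
crop(a,'g5',270,150,430,290,5)
for z0,z1 in((.1,.13),):print(bar(a,(.603,-.199),z0,z1),'\n',bar(a,(.628,-.083),.105,.13))
E
```

```text
t 19.1667 pos [ 0.6024 -0.1964  0.2102] yaw -11.51 tilt [ 0.0004 -0.0002 -1.    ] F [-0.02  0.48 -0.11] M [-0.024 -0.016  0.043] w 0.503 q6 1.42
rows dx dy dz [-0.012  0.     2.631] roll -0.0023838310055666057
(207, array([ 0.596 , -0.2005,  0.1161]), np.float64(0.12557701231008186), ((0.5990095138549805, -0.19951900839805603), (0.01922185719013214, 0.04525905102491379), 81.36373138427734), np.float64(165.9174979569335)) 
 (134, array([ 0.6204, -0.0835,  0.1136]), np.float64(0.11987312241407036), ((0.6224364638328552, -0.08272849023342133), (0.01776766963303089, 0.045931972563266754), 66.27667999267578), np.float64(164.9885138289019))
```

View pics/g5.png

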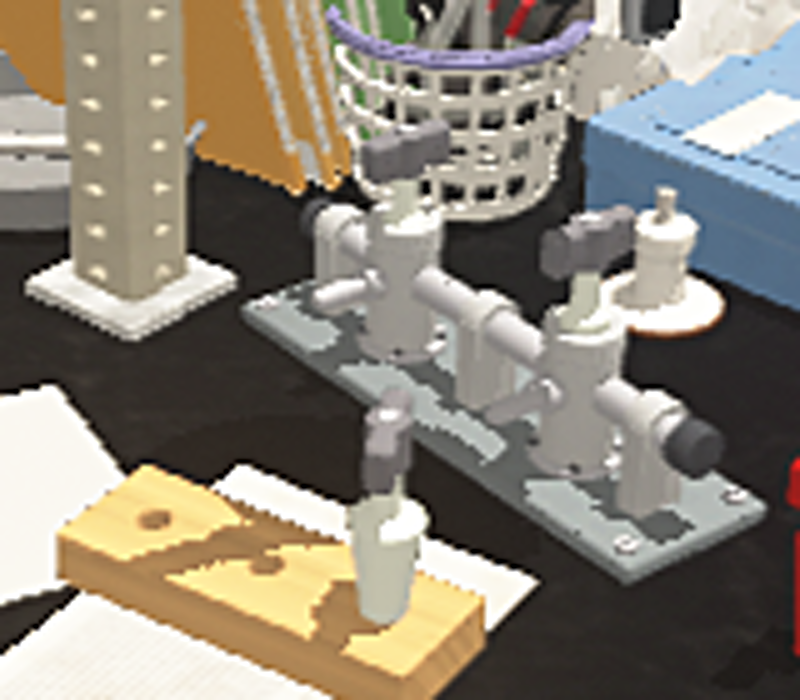

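The plug stands upright in the barrel at crop (585,270). Its handle is parallel to the neighbour's, 165.9° against 165.0°. The spare at (385,560) is still in its hole and the gripper is clear. Handing in.

```bash
python3 -c "
from workcell import bot
print(bot.finish_job())"
```

```text
the job is handed in; nothing more can be done
None
```

The slim plug is refitted in the empty barrel and turned shut, and the job is handed in. The hand-in reports no verdict.

I took the slim plug from the block and lowered it, handle along the rail, until I felt the taper. I then pressed and turned it 90° to shut, released it and lifted clear at about 19 s.

**Last checks:**
- **Handle:** it is parallel to the fitted neighbour's to about 1° (165.9° against 165.0° by depth fit), and the tool's final angle was square to the rail.
- **Wedging:** turning it took about 0.30 N m at the end, against the 0.25 N m expected. I take this to mean roughly 80–95 N on the wall, but I could not measure the wall force directly.
- **Position:** in the last picture the plug stands upright in the barrel. The spare is still in its hole, and the gripper is clear of everything.

**What disagreed or went off plan:**
- **Sink:** I measured 2.1 mm from the first clear touch, not the expected 3 mm. First contact may have been up to 1.4 mm higher than the point I took.
- **Press force:** it varied from about 7 to 13 N during the turn and was about 10.7 N at release.
- **Torque at rest:** readings taken with the arm stopped were small or of opposite sign, so I relied only on those taken while turning.
- **Refused moves:** the first two move calls were rejected for incomplete rows, and the arm did not move.

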